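Put the spare keycaps away in the double-lidded tin and show the inner lid

ROBOT

A 7-joint arm with a two-finger parallel gripper is mounted at the origin on the work surface. World frame = base frame: x ahead of the robot, y to its left, z up, the work surface at z = 0. Lengths are in m, angles in rad, forces in N, time in s.
With the tool pointing down it reaches from about 0.4 to 0.85 m from the base axis. Payload 4.5 kg.
Tool frame: the origin (TCP) lies where the fingers leave the gripper's body, on its centre line; the fingertips stand 64 mm ahead of it and the grasp point (between the pads) lies 45 mm ahead of it; z points along the fingers, y is the line along which they close (so a half turn about z gives the same grasp; the last joint's range is limited). The gripper opens to 88 mm and grips with 3 to 60 N. Pads are 18 mm wide; open, the fingers measure 123 mm over their backs; the gripper's body (75 mm by 187 mm) begins 45 mm behind the grasp point.
Start: joints at [1.384, 0.689, -0.195, 1.565, 0.157, 0.902, -0.215], TCP at [0.137, -0.61, 0.303] pointing down, gripper open.
Joint ranges: [-3.01, 3.01], [-0.46, 2.08], [-1.47, 1.51], [0.13, 2.56], [-1, 4.14], [0.04, 2.09], [-2.66, 2.66]. Speed limits (rad/s): [2.57, 2.57, 3.14, 3.14, 3.14, 3.14, 3.14].

INTERFACE

Orientations are given as a unit quaternion [x, y, z, w].
In Python, from plant import r gives the robot as it stands.
- The arm moves only by the tool play_rows, never from a script. Its arguments are lists of equal length, an entry for each row: "translation": the shift along the tool's x, y, z in m, a list of three; "delta_rot": the turn, a rotation vector about the tool's x, y, z in degrees, a list of three; "grip": the opening, from -1 (shut) to 1 (fully open). In form: {"translation": [[x, y, z], ...], "delta_rot": [[rx, ry, rz], ...], "grip": [grip, ...]}. A call has 1 to 20 rows; each row shifts and turns the commanded pose from where the row before left it, along the tool's axes as they then stand; what a row does not reach is not made up. A row lasts 1/8 s, in which the tool goes at most 62.5 mm and 10.7 degrees, less where a joint would pass 70% of its speed; a pose out of reach is approached as far as the arm can. A call with a gripper value outside its range is refused whole. The fingers move at their own pace and stop on an object; "squeeze" is the grip in N (left out, the last holds). Time passes only in rows, so rows that do not move let the fingers close. It gives the time, the measured TCP pose, the force, the opening and the grip force at its end, in the units of the state.
- r.get_state(): the state, without advancing time (a new reading comes with each control period).
- r.snapshot(name): name is "scene" or "top" or "wrist"; returns the picture (480x640x3 uint8, blue, green, red); there is no depth.
- r.get_calibration(name): a dict with "intrinsics" (3x3 intrinsics, pixels), "k1" (the pictures are not rectified: a ray, as slopes to the right and down, at radius r is drawn at 1 + k1 r^2 times it, then the intrinsics apply), "eye" and "rotation" of the camera in the world. Camera axes: x right, y up, looking along -z (the intrinsics and any distortion apply to the point x, -y, -z); pixel columns grow to the right and rows downward; lengths in m; the calibration is good to about 2 mm. A picture is of the moment at which its call begins: read the wrist's pose just before it. get_calibration takes no time and is no camera call; for the wrist camera it gives the pose at the moment of the call.
- r.finish_job(): hands the job in; it is judged then, once.
Trained networks look in the newest picture that a camera, given by its name, has taken for a name from the list of things; names that differ only in an ending like _2 or _b are one class to them, and where a whole thing is asked for, a point or a joint stands for the part that bears it (a point fixed in the world has none). Each returns a list of dicts, best first, with "confidence" (0 to 1); they miss things now and then, are a little off and sometimes report something else, mostly with a low value. They report only what shows in the picture. A call takes as long as a camera call.
- r.look_for(camera, target): "point" ([x, y, z] in m, in world coordinates, good to about 4 mm: the middle of the surface that is visible of it).
- r.silhouettes(camera, target): "pixels" (480x640 bool, what is visible of it).
The state is a dict: "clock": time; "q": joint angles; "qd": joint speeds; "joint_torque": joint torques, N m; "tool_pos": TCP position; "eef_rot": TCP orientation; "contact_force": force on the tool from outside, world axes, zero at the start; "moment": the same for the moment, N m; "opening": opening from 0.0 (shut) to 1.0 (fully open); "finger_force": force on a finger pad.
Only numpy, scipy, OpenCV 4.12 (cv2) and the standard library are available. Lean on these libraries where they do the work, as an engineer would, in place of code of your own. Each camera call takes 0.05 s, during which the arm holds its last target. There are 200 camera calls.

TASK

Tip the four loose keycaps off the open end of the white tray (its wooden bar is the handle) into the green tin, without handling the keycaps themselves, and stand the tray back on the desk. Then bring the pair of nested lids (the wooden knob carries both), gently lower them together onto the tin until the brass inner lid is fully seated, let go, and lift away the green outer lid alone (the black collar is its grip), leaving the inner lid seated. Finish while still holding the outer lid up in the gripper, level and clear above the knob, with the tin standing where it was and everything else on the desk undisturbed.

Things in the scene. Friction and masses are not known exactly. Their poses are not given: they have to be found in the camera images.
- tray: white tray, loose, about 160 g: floor 140 mm (x) by 70 mm (y), 4 mm thick; walls 4 mm thick, 22 mm high on the long sides and the -x end, none at the +x end. A dark wooden bar bridges it across y at x = 0: 12 mm thick in x, 50 to 70 mm above the underside; keycaps slide through beneath it. Origin: centre of underside, z up
- tray_grip (a point): centre of the tray's bar, 60 mm above the tray's underside; grip it here from above with the fingers closing along the tray's x
- tray_lip (a point): middle of the edge of the tray's open end, on the floor's upper face: 70 mm from the tray's centre along its x, 4 mm above its underside. Keycaps start to slide off at 25 to 34 degrees of slope; 45 degrees is always enough
- cap0: chunky metal keyboard keycap in red lacquer, 18 x 18 mm at its foot, 12 mm tall with a 14 mm square top, 15 g; starts lying on the tray's floor behind or beside the bar; origin at the centre of its foot, z up as it starts
- cap1: chunky metal keyboard keycap in yellow lacquer, 18 x 18 mm at its foot, 12 mm tall with a 14 mm square top, 15 g; starts lying on the tray's floor behind or beside the bar; origin at the centre of its foot, z up as it starts
- cap2: chunky metal keyboard keycap in blue lacquer, 18 x 18 mm at its foot, 12 mm tall with a 14 mm square top, 15 g; starts lying on the tray's floor behind or beside the bar; origin at the centre of its foot, z up as it starts
- cap3: chunky metal keyboard keycap in orange lacquer, 18 x 18 mm at its foot, 12 mm tall with a 14 mm square top, 15 g; starts lying on the tray's floor behind or beside the bar; origin at the centre of its foot, z up as it starts
- tin: round green tin, open at the top, loose but heavy (about 0.6 kg), 100 mm outside and about 91 mm inside diameter, 62 mm high, floor 4 mm thick, a thin brass band near its foot; origin at the centre of its underside, z up
- tin_rim (a point): centre of the tin's mouth, level with the rim, 62 mm above the tin's underside
- inner_lid: brass inner lid, loose, about 200 g: plug 84 mm across, 10 mm deep (tapering to 78 mm below); flange 102 mm across at 10 to 15 mm above the origin; 12 mm stem; dark wooden knob 20 mm across at 35 to 60 mm. Starts on the desk on its plug, outer lid lying on it. Seated, its flange lies on the rim, its origin 52 mm above the tin's. Origin: centre of plug's underside, z up
- inner_knob (a point): centre of the top of the inner lid's knob, 60 mm above that lid's origin, on its axis; lifting by the knob lifts both lids together
- outer_lid: green outer lid, loose, about 140 g, 115 mm across: flat ring with a 40 mm centre hole, its 5 mm deep rim round the inner lid's flange (3 mm play), total thickness 9 mm, and a black upright collar round the hole, 48 mm outside, 9 to 25 mm above the origin; the knob stands up through it. It only lies on the inner lid. Origin: centre of its lower edge, nested 10 mm above the inner lid's; z up
- outer_collar (a point): centre of the collar's upper edge, 25 mm above the outer lid's origin (nested: 35 mm above the inner lid's origin); lifted by the collar the outer lid comes away alone
- mouse: black and grey computer mouse, 110 x 62 mm, 36 mm high; bystander; origin under its centre
- earbud_case: white earbud case, 55 x 65 mm, 25 mm high; bystander; origin under its centre
- remote: black remote control, 150 x 40 mm, 16 mm high; bystander; origin under its centre, x along its length
- book: yellow book, 190 x 130 mm, 18 mm thick; bystander; origin under its centre, x along its length
- mug: blue mug, 80 mm across, 95 mm high, handle at its +y; bystander; origin under its centre
- puck: black round voice puck, 64 mm across, 12 mm high; bystander; origin under its centre

How it is judged:
By the outcome, as a careful person would: the job done as asked, in the order asked, and still so for the second after the job is handed in, while the arm keeps its last pose, push and grip.
It also fails if it takes over 72 s, if anything falls off the work surface, if the arm or the gripper's body presses on something with over 40 N, if the wrist force passes 120 N, or if a joint passes its speed limit or range.

## Working session

There is one attempt and no reset: what is moved stays moved. The work goes in short steps, Python scripts to look and compute and a tool call to move; the robot and the scene stay as the last step left them, time stands still between calls to the robot, and variables do not carry over. Pictures are saved under pics/ and viewed, at most 10 in all, crops included, and the job is handed in when it is done.

Besides the shell and the picture viewer there is one more tool, called after "Request:" as name(argument=value, ...) on one line, values as JSON. play_rows: Moves the arm, as the interface text tells. Its arguments: {"type":"object","properties":{"translation":{"type":"array","items":{"type":"array","items":{"type":"number"}}},"delta_rot":{"type":"array","items":{"type":"array","items":{"type":"number"}}},"grip":{"type":"array","items":{"type":"number"}},"squeeze":{"type":"number"}},"required":["translation","delta_rot","grip"]}

```bash
mkdir -p pics; ls
python3 - <<'E'
from plant import r
import cv2,numpy as np
s=r.get_state();print({k:np.round(v,3).tolist() for k,v in s.items()})
ims=[]
for c in("scene","top"):
    im=r.snapshot(c);ims.append(im)
    k=r.get_calibration(c);print(c,k)
    for t in["tray","tray_grip","tray_lip","cap0","cap1","cap2","cap3","tin","tin_rim","inner_lid","inner_knob","outer_lid","outer_collar","mouse","earbud_case","remote","book","mug","puck"]:
        o=r.look_for(c,t);print(t,[(np.round(d["point"],3).tolist(),round(d["confidence"],2)) for d in o[:2]])
    cv2.imwrite(f"pics/{c}0.png",im)
E
```

```text
pics
{'clock': 0.0, 'q': [1.384, 0.69, -0.195, 1.566, 0.157, 0.902, -0.215], 'qd': [-0.0, -0.0, 0.001, -0.0, 0.001, -0.001, 0.0], 'joint_torque': [0.0, -52.756, -1.267, -15.343, -0.053, 0.007, 0.0], 'tool_pos': [0.137, -0.609, 0.302], 'eef_rot': [0.994, 0.11, -0.0, -0.001], 'contact_force': [-0.805, 0.71, -0.777], 'moment': [-0.001, -0.007, 0.033], 'finger_force': 0.0, 'opening': 0.998}
scene {'intrinsics': array([[621.87514375,   0.        , 316.75470861],
       [  0.        , 621.87514375, 235.21482243],
       [  0.        ,   0.        ,   1.        ]]), 'k1': -0.08909211853233549, 'eye': array([ 1.7401635 , -0.22120134,  0.97947478]), 'rotation': array([0.32632216, 0.29736142, 0.59502206, 0.67159421])}
tray [([0.514, 0.252, 0.004], 0.66)]
tray_grip [([0.521, 0.249, 0.004], 0.9)]
tray_lip [([0.516, 0.251, -0.002], 0.8), ([0.531, -0.283, 0.019], 0.59)]
cap0 [([0.497, 0.273, 0.013], 0.4)]
cap1 [([0.497, 0.273, 0.013], 0.4)]
cap2 [([0.497, 0.273, 0.013], 0.4)]
cap3 [([0.497, 0.273, 0.013], 0.4)]
tin [([0.622, 0.044, 0.038], 0.57)]
tin_rim [([0.623, 0.04, 0.038], 0.85)]
inner_lid [(
[... 904 characters left out ...]
0.252, -0.001], 0.56)]
tray_lip [([0.512, 0.254, 0.002], 0.68)]
cap0 []
cap1 []
cap2 []
cap3 []
tin [([0.613, 0.043, 0.0], 0.76), ([0.39, -0.002, 0.011], 0.2)]
tin_rim [([0.619, 0.044, 0.002], 0.83)]
inner_lid [([0.511, -0.28, 0.013], 0.59), ([0.706, -0.267, 0.032], 0.47)]
inner_knob [([0.513, -0.283, 0.013], 0.53), ([0.507, 0.253, 0.001], 0.25)]
outer_lid [([0.513, -0.284, 0.018], 0.82)]
outer_collar []
mouse [([0.707, -0.27, 0.032], 0.83)]
earbud_case [([0.718, 0.176, 0.027], 0.57)]
remote [([0.672, 0.346, 0.016], 0.6)]
book [([0.601, -0.522, 0.016], 0.62)]
mug [([0.382, -0.527, 0.049], 0.67), ([0.618, 0.043, 0.002], 0.34)]
puck [([0.394, -0.001, 0.01], 0.6), ([0.676, 0.347, 0.013], 0.32)]
```

View pictures.

View pics/scene0.png

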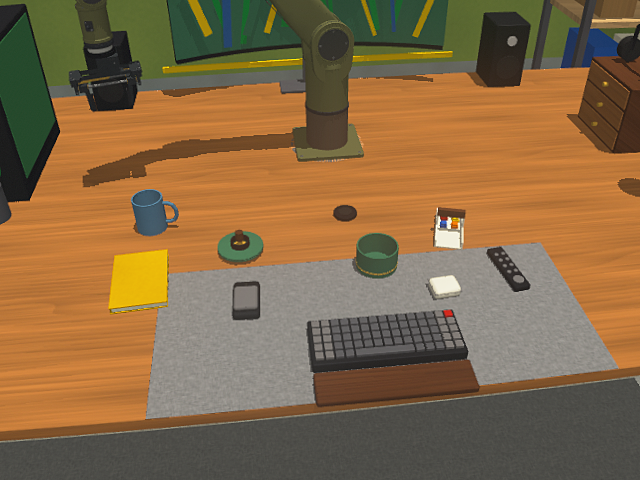

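View pics/top0.png

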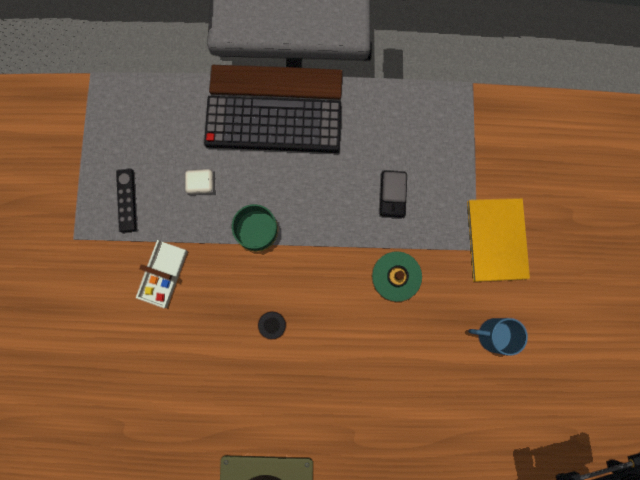

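```bash
cat > h.py <<'E'
from plant import r
import cv2,numpy as np
from scipy.spatial.transform import Rotation as R
from scipy.optimize import minimize
def proj(k,P):
    p=R.from_quat(k["rotation"]).inv().apply(np.atleast_2d(P)-k["eye"])
    s=np.c_[p[:,0],-p[:,1]]/-p[:,2:]
    s=s*(1+k["k1"]*(s**2).sum(1))[:,None]; K=k["intrinsics"]
    return s@K[:2,:2].T+K[:2,2]
a=np.linspace(0,2*np.pi,48,endpoint=False)
def cyl(*rz): return np.vstack([np.c_[q*np.cos(a),q*np.sin(a),0*a+z] for q,z in rz])
def box(x0,x1,y0,y1,z0,z1): return np.array([[x,y,z] for x in(x0,x1) for y in(y0,y1) for z in(z0,z1)])
TIN=[cyl((.05,0),(.05,.062))]
TRAY=[box(-.07,.07,-.035,.035,0,.022),box(-.006,.006,-.035,.035,0,.07)]
OUT=[cyl((.0575,0),(.0575,.009)),cyl((.024,.009),(.024,.025)),cyl((.01,.025),(.01,.05))] # with knob, outer-lid frame
S=4
def render(k,parts,p):
    im=np.zeros((480*1,640*1),np.uint8); 
    for q in parts:
        w=R.from_euler("z",p[3]).apply(q)+p[:3]
        cv2.fillConvexPoly(im,cv2.convexHull(np.round(proj(k,w)*16).astype(np.int32)),255,cv2.LINE_AA,4)
    return im/255.
def fit(parts,obs,p0,free):
    free=list(free)
    def c(v):
        p=np.array(p0,float);p[free]=v
        t=0
        for k,m in obs:
            t+=np.abs(cv2.GaussianBlur(render(k,parts,p)-m,(5,5),1)).sum()/m.sum()
        return t
    x0=np.array(p0,float)[free]
    sim=np.vstack([x0]+[x0+(np.arange(len(free))==i)*(.15 if free[i]==3 else .015) for i in range(len(free))])
    o=minimize(c,x0,method="Nelder-Mead",options=dict(initial_simplex=sim,xatol=1e-4,fatol=1e-4))
    return np.round(o.x,4),round(o.fun,3)
def mask(c,t,near=None):
    o=r.silhouettes(c,t)
    if near is not None:
        k=r.get_calibration(c);u=proj(k,near)[0]
        o=[d for d in o if np.hypot(*(np.argwhere(d["pixels"]).mean(0)[::-1]-u))<40]
    return (o[0]["pixels"].astype(np.uint8),o[0]["confidence"]) if o else (None,0)
def tcp():
    s=r.get_state();return s,np.array(s["tool_pos"]),R.from_quat(s["eef_rot"])
E
python3 - <<'E'
from h import *
M={}
vis=[]
for name,t,parts,p0,free in[("tin","tin",TIN,[.617,.043,0,0],(0,1,2)),("tray","tray",TRAY,[.514,.253,0,-.3],(0,1,2,3)),("lids","outer_lid",OUT,[.515,-.283,.01,0],(0,1,2))]:
    obs=[]
    for c in("scene","top"):
        m,cf=mask(c,t,p0[:3]);
        if m is None: print(name,c,"none");continue
        m=cv2.morphologyEx(m,cv2.MORPH_CLOSE,np.ones((9,9)))
        cs,_=cv2.findContours(m,0,2);cv2.drawContours(m,cs,-1,1,-1)
        k=r.get_calibration(c);obs.append((k,m.astype(float)));M[name+c]=m
        print(name,c,cf,m.sum(),np.argwhere(m).mean(0)[::-1],"alone",fit(parts,[(k,m.astype(float))],p0,[i for i in free if i!=2]))
    print(name,"both",fit(parts,obs,p0,free))
np.savez("m0.npz",**M)
E
```

```text
tin scene 0.72 1660 [376.41024096 255.52771084] alone (array([0.6106, 0.0435]), np.float64(0.082))
tin top 0.95 1732 [254.61662818 227.53060046] alone (array([0.613 , 0.0408]), np.float64(0.069))
tin both (array([ 0.613 ,  0.0421, -0.0017]), np.float64(0.153))
tray scene 0.68 1211 [449.29314616 227.63253509] alone (array([ 0.502 ,  0.2562, -0.2862]), np.float64(0.05))
tray top 0.87 1957 [161.29892693 273.68778743] alone (array([ 0.5046,  0.2539, -0.2703]), np.float64(0.121))
tray both (array([ 0.5037,  0.2553,  0.001 , -0.2838]), np.float64(0.18))
lids scene 0.58 1093 [239.2305581  246.98170174] alone (array([ 0.5117, -0.2846]), np.float64(0.149))
lids top 0.76 2049 [396.43777452 276.35773548] alone (array([ 0.5134, -0.2834]), np.float64(0.033))
lids both (array([ 0.5133, -0.2839,  0.0077]), np.float64(0.181))
```

```bash
cat >> h.py <<'E'
def plan(pts,start=None):
    """pts: list of (pos, Rotation, n). prints rows in tool axes"""
    s,p,q=tcp()
    if start: p,q=start
    for P,Q,n in pts:
        rv=(q.inv()*Q).as_rotvec()/n; d=(np.array(P)-p)/n
        for i in range(n):
            t=q.inv().apply(d); print(np.round(t,4).tolist(),np.round(np.degrees(rv),2).tolist(), n if i==0 else "") if i==0 or np.linalg.norm(rv)>.01 else 0
            q=q*R.from_rotvec(rv);p=p+d
        print("->",np.round(p,3))
def down(yaw): # tool y at world yaw (deg), z down
    c,s=np.cos(np.radians(yaw)),np.sin(np.radians(yaw))
    y=np.array([c,s,0]);z=np.array([0,0,-1.]);return R.from_matrix(np.c_[np.cross(y,z),y,z])
E
python3 - <<'E'
from h import *
Q=down(-16.2)
plan([([.5,-.3,.303],Q,12),([.55,.04,.303],Q,8),([.5037,.2553,.22],Q,5)])
E
```

```text
[0.0352, -0.0186, -0.0] [0.0, 0.0, -5.1] 12
[0.0367, -0.0154, -0.0] [0.0, 0.0, -5.1] 
[0.0379, -0.0121, -0.0] [0.0, 0.0, -5.1] 
[0.0388, -0.0086, -0.0] [0.0, 0.0, -5.1] 
[0.0394, -0.0052, -0.0] [0.0, 0.0, -5.1] 
[0.0397, -0.0016, -0.0] [0.0, 0.0, -5.1] 
[0.0397, 0.0019, -0.0] [0.0, 0.0, -5.1] 
[0.0394, 0.0054, -0.0] [0.0, 0.0, -5.1] 
[0.0388, 0.0089, -0.0] [0.0, 0.0, -5.1] 
[0.0378, 0.0123, -0.0] [0.0, 0.0, -5.1] 
[0.0366, 0.0156, -0.0] [0.0, 0.0, -5.1] 
[0.035, 0.0188, -0.0] [0.0, 0.0, -5.1] 
-> [ 0.5   -0.3    0.303]
[0.0426, -0.0059, 0.0] [0.0, 0.0, 0.0] 8
-> [0.55  0.04  0.303]
[0.0388, -0.0209, 0.0166] [-0.0, -0.0, 0.0] 5
-> [0.504 0.255 0.22 ]
```

Request:
play_rows(translation=[[0.035,-0.019,0],[0.037,-0.015,0],[0.038,-0.012,0],[0.039,-0.009,0],[0.039,-0.005,0],[0.04,-0.002,0],[0.04,0.002,0],[0.039,0.005,0],[0.039,0.009,0],[0.038,0.012,0],[0.037,0.016,0],[0.035,0.019,0],[0,0,0],[0,0,0]], delta_rot=[[0,0,-5.1],[0,0,-5.1],[0,0,-5.1],[0,0,-5.1],[0,0,-5.1],[0,0,-5.1],[0,0,-5.1],[0,0,-5.1],[0,0,-5.1],[0,0,-5.1],[0,0,-5.1],[0,0,-5.1],[0,0,0],[0,0,0]], grip=[1,1,1,1,1,1,1,1,1,1,1,1,1,1], squeeze=30)

```text
clock: 4.05
tool_pos: [0.4995, -0.2993, 0.3026]
eef_rot: [0.8, 0.6, -0.001, -0.0]
contact_force: [-0.7, -0.3, -0.0]
opening: 1.002
finger_force: 0.0
```

Run:
```python
from h import *
s,p,q=tcp();print(s["clock"],p,np.round(s["q"],3),q.as_matrix().round(3).tolist())
k=r.get_calibration("wrist");im=r.snapshot("wrist");cv2.imwrite("pics/w1.png",im);print(k)
for t in("outer_lid","inner_knob","outer_collar"):
    m,c=mask("wrist",t)
    if m is not None: print(t,c,m.sum(),np.argwhere(m).mean(0)[::-1])
for pt in([.5133,-.2839,.068],[.5133,-.2839,.0427]):print(proj(k,pt))
```

```text
4.05 [ 0.49953793 -0.29925178  0.30255556] [ 0.726  0.659 -0.457  1.69   0.361  0.878 -0.165] [[0.279, 0.96, -0.001], [0.96, -0.279, -0.001], [-0.001, -0.001, -1.0]]
{'intrinsics': array([[379.8007155 ,   0.        , 315.70712665],
       [  0.        , 379.8007155 , 242.64753388],
       [  0.        ,   0.        ,   1.        ]]), 'k1': 0.00017864917262333378, 'eye': array([ 0.52337703, -0.21719937,  0.38409415]), 'rotation': array([-0.16306437,  0.02339753, -0.13936425,  0.97644261])}
outer_lid 0.8 9788 [325.37208827 180.6040049 ]
inner_knob 0.8 1239 [325.19047619 184.66747377]
outer_collar 0.9 9661 [325.31207949 180.75364869]
[[326.44315897 195.87188451]]
[[325.70444848 190.05792288]]
```

View pics/w1.png

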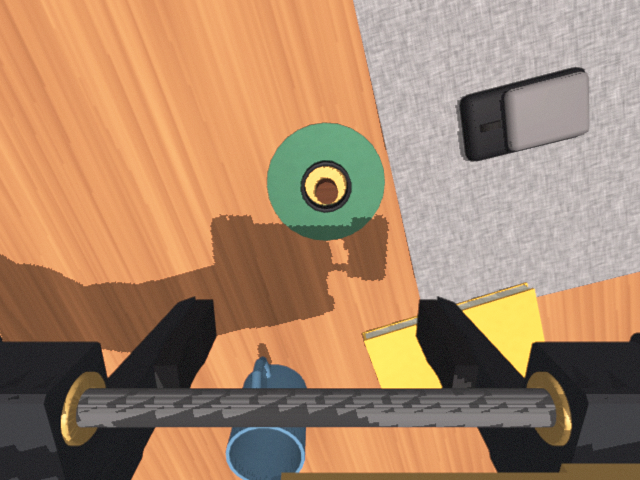

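Request:
play_rows(translation=[[0.045,0.001,0],[0.045,0.001,0],[0.045,0.001,0],[0.045,0.001,0],[0.045,0.001,0],[0.045,0.001,0],[0.045,0.001,0],[0.024,-0.001,0],[0,0,0],[0,0,0]], delta_rot=[[0,0,0],[0,0,0],[0,0,0],[0,0,0],[0,0,0],[0,0,0],[0,0,0],[0,0,0],[0,0,0],[0,0,0]], grip=[1,1,1,1,1,1,1,1,1,1])

```text
clock: 5.5
tool_pos: [0.5999, 0.0231, 0.3025]
eef_rot: [0.8, 0.6, -0.001, 0.001]
contact_force: [1.1, -0.6, -0.1]
opening: 0.999
finger_force: 0.0
```

Run:
```python
from h import *
s,p,q=tcp();k=r.get_calibration("wrist");im=r.snapshot("wrist");cv2.imwrite("pics/w2.png",im)
print(s["clock"],p,np.round(s["q"],3))
M=np.load("m0.npz")
m,c=mask("wrist","tin")
if m is not None:
    cs,_=cv2.findContours(m,0,2);cv2.drawContours(m,cs,-1,1,-1);m=m.astype(float)
    print(c,m.sum(),np.argwhere(m).mean(0)[::-1],proj(k,[.613,.042,.062]))
    print(fit(TIN,[(k,m)],[.613,.042,0,0],(0,1)),fit(TIN,[(k,m)],[.613,.042,0,0],(0,1,2)))
    print(fit(TIN,[(k,m)]+[(r.get_calibration(c),M["tin"+c].astype(float)) for c in("scene","top")],[.613,.042,0,0],(0,1,2)))
Q=down(-16.2)
plan([([.5037,.2553,.22],Q,6)])
```

```text
5.5 [0.59988395 0.0230645  0.30252616] [ 0.122  0.678 -0.42   1.636  0.335  0.901 -0.71 ]
0.74 10647.0 [323.42988635 185.46059923] [[324.13700943 190.34840263]]
(array([0.6125, 0.0428]), np.float64(0.035)) (array([ 0.6126,  0.0421, -0.0059]), np.float64(0.009))
(array([ 0.6127,  0.0425, -0.0031]), np.float64(0.177))
[0.0327, -0.0263, 0.0137] [-0.0, 0.02, -0.02] 6
-> [0.504 0.255 0.22 ]
```

Request:
play_rows(translation=[[0.033,-0.026,0.01],[0.033,-0.026,0.01],[0.033,-0.026,0.01],[0.033,-0.026,0.01],[0.033,-0.026,0.01],[0.032,-0.027,0.01],[0,0,0],[0,0,0]], delta_rot=[[0,0,0],[0,0,0],[0,0,0],[0,0,0],[0,0,0],[0,0,0],[0,0,0],[0,0,0]], grip=[1,1,1,1,1,1,1,1])

```text
clock: 6.6
tool_pos: [0.505, 0.2565, 0.2427]
eef_rot: [0.8, 0.6, -0.0, 0.001]
contact_force: [0.1, -0.1, -0.2]
opening: 0.997
finger_force: 0.0
```

Run:
```python
from h import *
s,p,q=tcp();k=r.get_calibration("wrist");im=r.snapshot("wrist")
print(s["clock"],p,np.round(s["q"],3))
M=np.load("m0.npz")
m,c=mask("wrist","tray")
if m is not None:
    m=cv2.morphologyEx(m,cv2.MORPH_CLOSE,np.ones((15,15)))
    cs,_=cv2.findContours(m,0,2);cv2.drawContours(m,cs,-1,1,-1);
    cv2.drawContours(im,cs,-1,(0,0,255),1);m=m.astype(float)
    print(c,m.sum(),fit(TRAY,[(k,m)],[.504,.255,0,-.28],(0,1,3)),fit(TRAY,[(k,m)],[.504,.255,0,-.28],(0,1,2,3)))
    b=[(r.get_calibration(c),M["tray"+c].astype(float)) for c in("scene","top")]
    print(fit(TRAY,[(k,m)]+b,[.504,.255,0,-.28],(0,1,2,3)))
cv2.imwrite("pics/w3.png",im)
```

```text
6.6 [0.50497718 0.25647434 0.24271657] [-0.344  0.707 -0.352  1.8    0.359  0.698 -1.18 ]
0.74 14530.0 (array([ 0.5048,  0.2549, -0.3081]), np.float64(0.057)) (array([ 0.5029,  0.2533, -0.0077, -0.2991]), np.float64(0.025))
(array([ 5.032e-01,  2.553e-01,  3.000e-04, -2.926e-01]), np.float64(0.24))
```

View pics/w3.png

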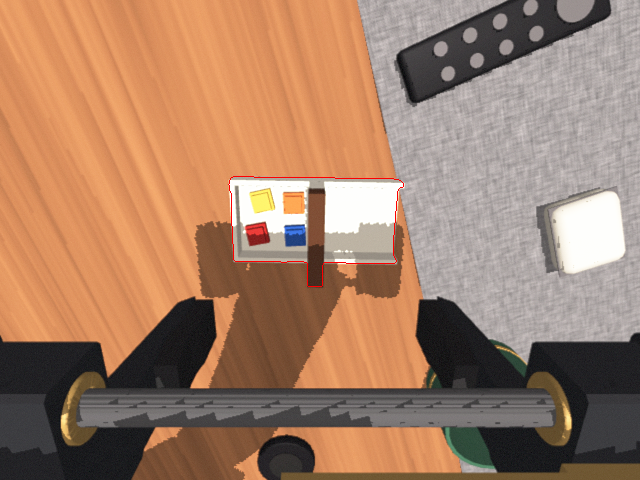

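Request:
play_rows(translation=[[-0.002,-0.001,0.025],[0,0,0.03],[0,0,0.03],[0,0,0.03],[0,0,0.015],[0,0,0.007],[0,0,0],[0,0,0],[0,0,0],[0,0,0],[0,0,0],[0,0,0]], delta_rot=[[0,0,0.6],[0,0,0],[0,0,0],[0,0,0],[0,0,0],[0,0,0],[0,0,0],[0,0,0],[0,0,0],[0,0,0],[0,0,0],[0,0,0]], grip=[1,1,1,1,1,0.5,-1,-1,-1,-1,-1,-1], squeeze=35)

```text
clock: 8.2
tool_pos: [0.5027, 0.2566, 0.1057]
eef_rot: [0.803, 0.597, 0.0, 0.0]
contact_force: [0.2, -0.5, 0.9]
opening: 0.228
finger_force: 0.0
```

Request:
play_rows(translation=[[0,0,0],[0,0,0],[0,0,0],[0,0,0],[0,0,-0.01],[0,0,-0.02],[0,0,-0.02]], delta_rot=[[0,0,0],[0,0,0],[0,0,0],[0,0,0],[0,0,0],[0,0,0],[0,0,0]], grip=[-1,-1,-1,-1,-1,-1,-1])

```text
clock: 9.07
tool_pos: [0.502, 0.2565, 0.1564]
eef_rot: [0.802, 0.597, -0.001, -0.0]
contact_force: [0.7, -0.5, -1.7]
opening: 0.135
finger_force: 35.0
```

Run:
```python
from h import *
s,p,q=tcp();print(p,np.degrees(q.as_euler("ZYX")))
# tip pose: yaw psi, tilt th, lip at L
tin=np.array([.6126,.0425,.062])
def tip(psi,th,back,up):
    u=np.array([np.cos(psi),np.sin(psi),0]);z=np.array([0,0,1])
    lip=tin-back*u+up*z
    c,s=np.cos(th),np.sin(th);tx=c*u-s*z;tz=s*u+c*z
    g=lip-.07*tx+.056*tz
    return g+.045*tz, R.from_matrix(np.c_[np.cross(tx,-tz),tx,-tz])
psi=np.radians(-16.8)
a=tip(psi,0,.03,.12)
t0=tip(psi,np.radians(20),.028,.02)
t1=tip(psi,np.radians(50),.022,.010)
plan([(list(p[:2])+[.25],q,3),(t0[0]+[0,0,.05],down(-16.8),7),(t0[0],t0[1],5),(t1[0],t1[1],15)])
```

```text
[0.50204524 0.25649181 0.15640721] [ 7.32754293e+01  5.08762812e-02 -1.79944872e+02]
[-0.0, -0.0, -0.0312] [0.0, 0.0, 0.0] 3
-> [0.502 0.256 0.25 ]
[-0.0247, 0.0155, -0.0001] [-0.01, 0.01, 0.01] 7
-> [0.556 0.06  0.251]
[-0.0, -0.0, 0.01] [4.0, 0.0, -0.0] 5
[-0.0, 0.0007, 0.01] [4.0, 0.0, -0.0] 
[-0.0, 0.0014, 0.0099] [4.0, 0.0, -0.0] 
[-0.0, 0.0021, 0.0098] [4.0, 0.0, -0.0] 
[-0.0, 0.0028, 0.0096] [4.0, 0.0, -0.0] 
-> [0.556 0.06  0.201]
[-0.0, 0.0046, -0.0009] [2.0, 0.0, 0.0] 15
[-0.0, 0.0046, -0.0011] [2.0, 0.0, 0.0] 
[-0.0, 0.0045, -0.0013] [2.0, 0.0, 0.0] 
[-0.0, 0.0045, -0.0014] [2.0, 0.0, 0.0] 
[-0.0, 0.0044, -0.0016] [2.0, 0.0, 0.0] 
[-0.0, 0.0044, -0.0017] [2.0, 0.0, 0.0] 
[-0.0, 0.0043, -0.0019] [2.0, 0.0, 0.0] 
[-0.0, 0.0042, -0.002] [2.0, 0.0, 0.0] 
[-0.0, 0.0042, -0.0022] [2.0, 0.0, 0.0] 
[-0.0, 0.0041, -0.0023] [2.0, 0.0, 0.0] 
[-0.0, 0.004, -0.0025] [2.0, 0.0, 0.0] 
[-0.0, 0.0039, -0.0026] [2.0, 0.0, 0.0] 
[-0.0, 0.0038, -0.0027] [2.0, 0.0, 0.0] 
[-0.0, 0.0037, -0.0029] [2.0, 0.0, 0.0] 
[-0.0, 0.0036, -0.003] [2.0, 0.0, 0.0] 
-> [0.623 0.04  0.191]
```

Request:
play_rows(translation=[[0,0,-0.03],[0,0,-0.03],[0,0,-0.034],[-0.012,0.008,0],[-0.025,0.016,0],[-0.025,0.016,0],[-0.025,0.016,0],[-0.025,0.016,0],[-0.025,0.015,0],[-0.025,0.014,0],[-0.011,0.008,0],[0,0,0.01],[0,0.0007,0.01],[0,0.0014,0.01],[0,0.002,0.01],[0,0.003,0.0096],[0,0,0],[0,0,0]], delta_rot=[[0,0,0],[0,0,0],[0,0,0],[0,0,0],[0,0,0],[0,0,0],[0,0,0],[0,0,0],[0,0,0],[0,0,0],[0,0,0],[4,0,0],[4,0,0],[4,0,0],[4,0,0],[4,0,0],[0,0,0],[0,0,0]], grip=[-1,-1,-1,-1,-1,-1,-1,-1,-1,-1,-1,-1,-1,-1,-1,-1,-1,-1])

```text
clock: 11.32
tool_pos: [0.557, 0.0599, 0.1993]
eef_rot: [0.79, 0.588, -0.103, -0.139]
contact_force: [0.3, 0.2, -1.5]
opening: 0.129
finger_force: 35.0
```

Run:
```python
from h import *
s,p,q=tcp();print(s["clock"],p,np.round(s["q"],3),s["opening"])
lip=p+q.apply([0,.07,.101]);print("lip",lip, "tilt",np.degrees(np.arcsin(-q.apply([0,1,0])[2])))
im=r.snapshot("scene");cv2.imwrite("pics/s4.png",cv2.resize(im[120:340,260:560],None,fx=2.5,fy=2.5,interpolation=3))
```

```text
11.325 [0.55702679 0.05993434 0.19933446] [ 0.135  0.898 -0.494  1.592  0.236  1.04  -0.692] 0.1293436812824739
lip [0.58702599 0.05096112 0.08050463] tilt 19.962385257285625
```

View pics/s4.png

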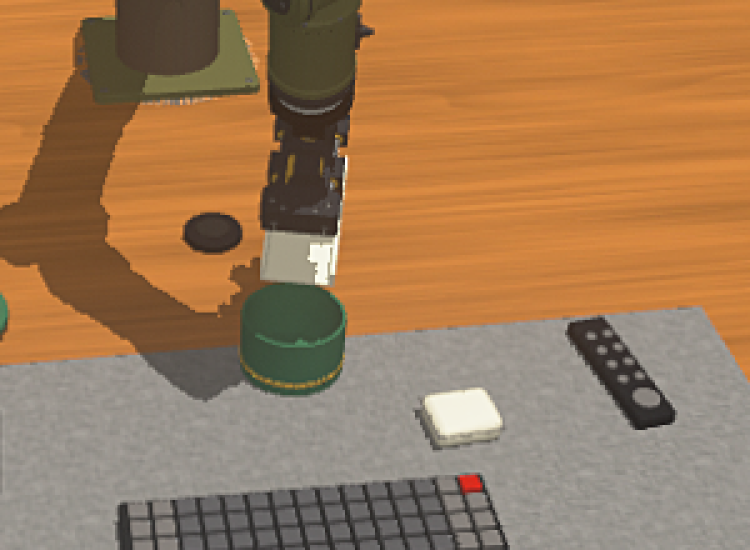

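Request:
play_rows(translation=[[0,0.0046,-0.001],[0,0.0046,-0.001],[0,0.0045,-0.001],[0,0.0045,-0.0014],[0,0.0044,-0.0016],[0,0.0044,-0.0017],[0,0.0043,-0.0019],[0,0.0042,-0.002],[0,0.0042,-0.0022],[0,0.0041,-0.0023],[0,0.004,-0.0025],[0,0.0039,-0.0026],[0,0.0038,-0.0027],[0,0.0037,-0.0029],[0,0.0036,-0.003],[0,0,0],[0,0,0],[0,0,0]], delta_rot=[[2,0,0],[2,0,0],[2,0,0],[2,0,0],[2,0,0],[2,0,0],[2,0,0],[2,0,0],[2,0,0],[2,0,0],[2,0,0],[2,0,0],[2,0,0],[2,0,0],[2,0,0],[0,0,0],[0,0,0],[0,0,0]], grip=[-1,-1,-1,-1,-1,-1,-1,-1,-1,-1,-1,-1,-1,-1,-1,-1,-1,-1])

```text
clock: 13.62
tool_pos: [0.6239, 0.0396, 0.1894]
eef_rot: [0.727, 0.541, -0.252, -0.339]
contact_force: [-1.6, -0.7, -1.4]
opening: 0.131
finger_force: 35.0
```

Run:
```python
from h import *
s,p,q=tcp();print(s["clock"],p,np.round(s["q"],3),s["opening"],s["contact_force"])
lip=p+q.apply([0,.07,.101]);print("lip",lip, "tilt",np.degrees(np.arcsin(-q.apply([0,1,0])[2])))
im=r.snapshot("scene");w=r.snapshot("wrist")
cv2.imwrite("pics/s5.png",np.hstack([cv2.resize(im[170:310,310:480],(400,330),interpolation=3),cv2.resize(w,(400,330))]))
```

```text
13.625 [0.62385672 0.03960782 0.18941433] [ 0.134  1.238 -0.507  0.928  0.073  1.828 -0.554] 0.13082113363879766 [-1.59631966 -0.74419852 -1.41843504]
lip [0.59297864 0.04890055 0.07083445] tilt 49.93753579459579
```

View pics/s5.png

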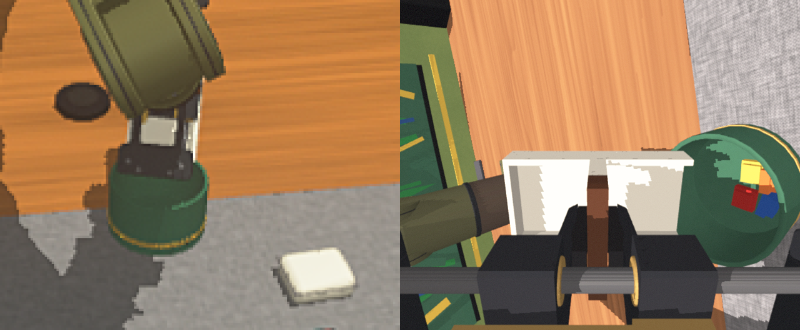

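Run:
```python
from h import *
s,p,q=tcp();Q=down(-16.8)
plan([(p+np.array([-.02,0.005,.04]),q,2),([.56,.06,.25],Q,7),([.5020,.2565,.2],Q,6),([.502,.2565,.118],Q,3),([.502,.2565,.1062],Q,3)])
```

```text
[-0.0005, -0.0219, -0.005] [0.0, 0.0, 0.0] 2
-> [0.604 0.045 0.229]
[0.0003, -0.0065, 0.0032] [-7.14, 0.0, 0.01] 7
[0.0003, -0.0069, 0.0023] [-7.14, 0.0, 0.01] 
[0.0003, -0.0071, 0.0015] [-7.14, 0.0, 0.01] 
[0.0003, -0.0073, 0.0006] [-7.14, 0.0, 0.01] 
[0.0003, -0.0073, -0.0003] [-7.14, 0.0, 0.01] 
[0.0003, -0.0072, -0.0012] [-7.14, 0.0, 0.01] 
[0.0003, -0.007, -0.0021] [-7.14, 0.0, 0.01] 
-> [0.56 0.06 0.25]
[0.0286, -0.0187, 0.0083] [0.0, -0.0, 0.0] 6
-> [0.502 0.256 0.2  ]
[-0.0, -0.0, 0.0273] [-0.0, 0.0, 0.0] 3
-> [0.502 0.256 0.118]
[0.0, 0.0, 0.0039] [0.0, 0.0, 0.0] 3
-> [0.502 0.256 0.106]
```

Request:
play_rows(translation=[[0,-0.022,-0.005],[0,-0.022,-0.005],[0,-0.0065,0.003],[0,-0.007,0.002],[0,-0.007,0.0015],[0,-0.007,0.0005],[0,-0.007,0],[0,-0.007,-0.001],[0,-0.007,-0.002],[0.028,-0.018,0.008],[0.029,-0.019,0.008],[0.029,-0.019,0.008],[0.029,-0.019,0.008],[0.029,-0.019,0.008],[0.028,-0.018,0.008],[0,0,0.025],[0,0,0.025],[0,0,0.025],[0,0,0],[0,0,0]], delta_rot=[[0,0,0],[0,0,0],[-7.14,0,0],[-7.14,0,0],[-7.14,0,0],[-7.14,0,0],[-7.14,0,0],[-7.14,0,0],[-7.14,0,0],[0,0,0],[0,0,0],[0,0,0],[0,0,0],[0,0,0],[0,0,0],[0,0,0],[0,0,0],[0,0,0],[0,0,0],[0,0,0]], grip=[-1,-1,-1,-1,-1,-1,-1,-1,-1,-1,-1,-1,-1,-1,-1,-1,-1,-1,-1,-1])

```text
clock: 16.23
tool_pos: [0.503, 0.2559, 0.1271]
eef_rot: [0.803, 0.597, 0.0, -0.0]
contact_force: [-0.5, 1.1, -2.0]
opening: 0.128
finger_force: 35.0
```

Request:
play_rows(translation=[[0,0,0.01],[0,0,0.006],[0,0,0.002],[0,0,0.002],[0,0,0.001],[0,0,0]], delta_rot=[[0,0,0],[0,0,0],[0,0,0],[0,0,0],[0,0,0],[0,0,0]], grip=[-1,-1,-1,-1,-1,-1])

```text
clock: 16.98
tool_pos: [0.5027, 0.2556, 0.1057]
eef_rot: [0.803, 0.597, 0.0, -0.0]
contact_force: [-1.6, -1.0, 3.9]
opening: 0.129
finger_force: 35.0
```

Request:
play_rows(translation=[[0,0,0],[0,0,0],[0,0,0],[0,0,0],[0,0,-0.02],[0,0,-0.04],[0,0,-0.04],[0,0,-0.04],[0,0,-0.04],[0,0,0]], delta_rot=[[0,0,0],[0,0,0],[0,0,0],[0,0,0],[0,0,0],[0,0,0],[0,0,0],[0,0,0],[0,0,0],[0,0,0]], grip=[0.2,0.2,0.2,0.2,0.5,1,1,1,1,1])

```text
clock: 18.23
tool_pos: [0.504, 0.2565, 0.2881]
eef_rot: [0.803, 0.596, 0.003, 0.0]
contact_force: [0.4, -0.1, -0.3]
opening: 1.003
finger_force: 0.0
```

Run:
```python
from h import *
s,p,q=tcp();k=r.get_calibration("wrist");w=r.snapshot("wrist")
print(s["clock"],p,s["contact_force"],s["opening"])
m,c=mask("wrist","tray")
if m is not None:
    cs,_=cv2.findContours(m,0,2);cv2.drawContours(m,cs,-1,1,-1);m=m.astype(float)
    print(c,fit(TRAY,[(k,m)],[.504,.255,0,-.28],(0,1,3)))
plan([([.505,-.29,.285],down(-16.8),13)])
```

```text
18.225 [0.50403584 0.25647688 0.28813451] [ 0.43672755 -0.12255252 -0.31440497] 1.0025190633443946
0.59 (array([ 0.502 ,  0.2547, -0.288 ]), np.float64(0.043))
[-0.0401, 0.0123, 0.0] [-0.0, 0.0, 0.0] 13
-> [ 0.505 -0.29   0.285]
```

Request:
play_rows(translation=[[-0.025,0.008,0],[-0.045,0.014,0],[-0.045,0.014,0],[-0.045,0.014,0],[-0.045,0.014,0],[-0.045,0.014,0],[-0.045,0.014,0],[-0.045,0.014,0],[-0.045,0.014,0],[-0.045,0.014,0],[-0.045,0.014,0],[-0.036,0.009,0],[-0.01,0.003,0],[0,0,0],[0,0,0]], delta_rot=[[0,0,0],[0,0,0],[0,0,0],[0,0,0],[0,0,0],[0,0,0],[0,0,0],[0,0,0],[0,0,0],[0,0,0],[0,0,0],[0,0,0],[0,0,0],[0,0,0],[0,0,0]], grip=[1,1,1,1,1,1,1,1,1,1,1,1,1,1,1])

```text
clock: 20.2
tool_pos: [0.5063, -0.2871, 0.2849]
eef_rot: [0.802, 0.598, 0.0, -0.001]
contact_force: [-0.8, 0.2, -0.4]
opening: 1.0
finger_force: 0.0
```

Run:
```python
from h import *
s,p,q=tcp();k=r.get_calibration("wrist");w=r.snapshot("wrist")
print(s["clock"],p)
M=np.load("m0.npz")
m,c=mask("wrist","outer_lid")
cs,_=cv2.findContours(m,0,2);cv2.drawContours(m,cs,-1,1,-1);m=m.astype(float)
print(c,fit(OUT,[(k,m)],[.513,-.284,.01,0],(0,1)),fit(OUT,[(k,m)],[.513,-.284,.01,0],(0,1,2)))
print(fit(OUT,[(k,m)]+[(r.get_calibration(c),M["lids"+c].astype(float)) for c in("scene","top")],[.513,-.284,.01,0],(0,1,2)))
m,c=mask("wrist","inner_knob");print(c,m.sum(),np.argwhere(m).mean(0)[::-1],proj(k,[.513,-.284,.06]))
m=m.astype(float);print(fit([cyl((.01,.035),(.01,.06))],[(k,m)],[.513,-.284,0,0],(0,1)))
```

```text
20.2 [ 0.50625758 -0.28706928  0.28492055]
0.59 (array([ 0.5138, -0.2836]), np.float64(0.039)) (array([ 0.5136, -0.2841,  0.0034]), np.float64(0.01))
(array([ 0.5135, -0.2836,  0.0067]), np.float64(0.202))
0.58 1268 [322.42665615 204.13091483] [[322.65938866 215.21988403]]
(array([ 0.5139, -0.2798]), np.float64(0.501))
```

Request:
play_rows(translation=[[0.005,0.006,0.03],[0,0,0.04],[0,0,0.04],[0,0,0.035],[0,0,0.02],[0,0,0.01],[0,0,0.007],[0,0,0],[0,0,0],[0,0,0],[0,0,0],[0,0,0],[0,0,0],[0,0,0],[0,0,0],[0,0,0]], delta_rot=[[0,0,0],[0,0,0],[0,0,0],[0,0,0],[0,0,0],[0,0,0],[0,0,0],[0,0,0],[0,0,0],[0,0,0],[0,0,0],[0,0,0],[0,0,0],[0,0,0],[0,0,0],[0,0,0]], grip=[1,1,1,0.5,0.2,0,0,-1,-1,-1,-1,-1,-1,-1,-1,-1], squeeze=40)

```text
clock: 22.35
tool_pos: [0.5132, -0.2866, 0.1038]
eef_rot: [0.803, 0.597, -0.0, 0.0]
contact_force: [-1.2, -0.1, 4.9]
opening: 0.214
finger_force: 40.0
```

Run:
```python
from h import *
s,p,q=tcp();print(s["clock"],p,s["opening"],s["finger_force"],s["contact_force"])
plan([(p+[0,0,.12],q,6),([.6126,.0425,p[2]+.12],q,10)])
```

```text
22.35 [ 0.51317314 -0.28656427  0.10377046] 0.2138573093421257 40.00005852431059 [-1.19265106 -0.09534781  4.93979263]
[-0.0, 0.0, -0.02] [0.0, 0.0, 0.0] 6
-> [ 0.513 -0.287  0.224]
[0.0344, 0.0, -0.0] [0.0, 0.0, 0.0] 10
-> [0.613 0.042 0.224]
```

Request:
play_rows(translation=[[0,0,-0.005],[0,0,-0.01],[0,0,-0.02],[0,0,-0.03],[0,0,-0.03],[0,0,-0.025],[0,0,0],[0,0,0]], delta_rot=[[0,0,0],[0,0,0],[0,0,0],[0,0,0],[0,0,0],[0,0,0],[0,0,0],[0,0,0]], grip=[-1,-1,-1,-1,-1,-1,-1,-1])

```text
clock: 23.35
tool_pos: [0.5123, -0.2863, 0.2223]
eef_rot: [0.803, 0.597, -0.001, -0.001]
contact_force: [-0.2, 0.8, -3.4]
opening: 0.213
finger_force: 40.0
```

```bash
cat >> h.py <<'E'
def lidfit(p0,free=(0,1,2)):
    s,p,q=tcp();obs=[];ims=[]
    for c in("scene","top","wrist"):
        k=r.get_calibration(c);ims.append(r.snapshot(c));m,cf=mask(c,"outer_lid",p0[:3])
        if m is None: print(c,"none");continue
        cs,_=cv2.findContours(m,0,2);cv2.drawContours(m,cs,-1,1,-1);m=m.astype(float)
        print(c,cf,m.sum(),fit(OUT[:2],[(k,m)],p0,(0,1)),np.argwhere(m).mean(0)[::-1]); obs.append((k,m))
    print("tcp",p,s["clock"],s["contact_force"],s["moment"],s["opening"]); 
    if len(obs)>1:print(fit(OUT[:2],obs,p0,free))
    return ims
E
python3 - <<'E'
from h import *
s,p,q=tcp()
i=lidfit([.5135,-.284,p[2]-.1038+.01,0])
cv2.imwrite("pics/l6.png",np.hstack([cv2.resize(i[0][170:290,160:310],(400,320),interpolation=3),cv2.resize(i[2],(400,320))]))
E
```

```text
scene 0.66 1002.0 (array([ 0.5107, -0.284 ]), np.float64(0.272)) [236.28542914 208.61277445]
top 0.69 873.0 (array([ 0.5124, -0.2801]), np.float64(1.939)) [392.36540664 271.21764032]
wrist 0.83 27619.0 (array([ 0.5124, -0.283 ]), np.float64(0.501)) [313.44791629 256.79068757]
tcp [ 0.51225331 -0.28630341  0.22229546] 23.35 [-0.24846336  0.81540253 -3.36404892] [-0.0634218  -0.11263851 -0.01959583] 0.21346346427358695
(array([ 0.5118, -0.2831,  0.1251]), np.float64(2.663))
```

View pics/l6.png

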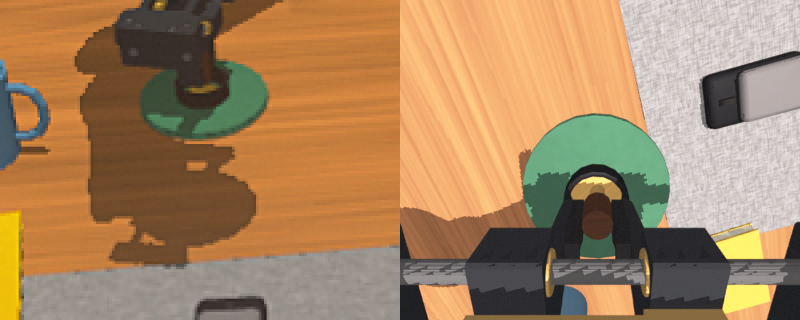

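```bash
cat >> h.py <<'E'
from scipy.optimize import least_squares
def edge_circle(m,k,z,rad,x0):
    """circle centre from the far-side (upper) contour of mask m lying at height z"""
    cs,_=cv2.findContours(m.astype(np.uint8),0,1);c=max(cs,key=cv2.contourArea)[:,0].astype(float)
    top=c[:,1].min();c=c[c[:,1]<top+.45*np.ptp(c[:,0])]
    f=lambda v: cdist(c,proj(k,np.c_[v[0]+rad*np.cos(A),v[1]+rad*np.sin(A),0*A+z])).min(1)
    o=least_squares(f,x0,loss="soft_l1",f_scale=1.);return o.x.round(4),round(np.sqrt(np.mean(o.fun**2)),2),len(c)
from scipy.spatial.distance import cdist
A=np.linspace(0,2*np.pi,720)
E
python3 - <<'E'
from h import *
s,p,q=tcp();k=r.get_calibration("wrist");m,c=mask("wrist","outer_lid")
for z in(.125,.1285+.009,.141):print(z,edge_circle(m,k,z,.0575,[.512,-.283]))
print(p,q.as_matrix().round(4).tolist())
E
```

```text
0.125 (array([ 0.5125, -0.2836]), np.float64(36.93), 376)
0.1375 (array([ 0.5127, -0.2827]), np.float64(37.05), 376)
0.141 (array([ 0.5128, -0.2825]), np.float64(37.0), 376)
[ 0.51278622 -0.28624765  0.2224323 ] [[0.288, 0.9576, -0.0015], [0.9576, -0.288, 0.0006], [0.0002, -0.0016, -1.0]]
```

Request:
play_rows(translation=[[0.01,0,0],[0.025,0,0],[0.035,0,0],[0.04,0,0],[0.04,0,0],[0.04,0,0],[0.04,0,0],[0.04,0,0],[0.035,0.001,0],[0.025,0,0],[0.01,0,0],[0,0,0],[0,0,0],[0,0,0]], delta_rot=[[0,0,0],[0,0,0],[0,0,0],[0,0,0],[0,0,0],[0,0,0],[0,0,0],[0,0,0],[0,0,0],[0,0,0],[0,0,0],[0,0,0],[0,0,0],[0,0,0]], grip=[-1,-1,-1,-1,-1,-1,-1,-1,-1,-1,-1,-1,-1,-1])

```text
clock: 25.45
tool_pos: [0.6118, 0.0373, 0.2231]
eef_rot: [0.803, 0.596, -0.001, 0.0]
contact_force: [0.4, -0.3, -5.0]
opening: 0.216
finger_force: 40.0
```

Run:
```python
from h import *
ps=[tcp()[1]]
k=r.get_calibration("wrist");r.snapshot("wrist");m,c=mask("wrist","outer_lid");ps.append(tcp()[1])
z=ps[0][2]-.1038+.019
print(edge_circle(m,k,z,.0575,[.612,.042]),c)
kt=r.get_calibration("top");im=r.snapshot("top");mt,ct=mask("top","tin");ps.append(tcp()[1])
print("tin top",ct, mt.sum() if mt is not None else 0)
t,p,q=tcp();print(np.array(ps).round(4),t["contact_force"],t["clock"])
p=np.mean(ps,0);L=p+q.apply([.003,0,0]);print("lid est",L,"move tool",q.inv().apply(np.array([.6126,.0425,L[2]])-L).round(4))
```

```text
(array([0.6116, 0.0406]), np.float64(36.8), 372) 0.85
tin top 0.54 2093
[[0.6118 0.0373 0.2231]
 [0.6119 0.0378 0.2232]
 [0.6119 0.0383 0.2232]] [-0.07175776 -0.26814739 -2.62171041] 25.65
lid est [0.61272007 0.04067403 0.22312534] move tool [ 0.0017 -0.0006 -0.    ]
```

Request:
play_rows(translation=[[0,0,0.01],[0,0,0.015],[0,0,0.015],[0,0,0.008],[0,0,0.002],[0,0,0],[0,0,0],[0,0,0]], delta_rot=[[0,0,0],[0,0,0],[0,0,0],[0,0,0],[0,0,0],[0,0,0],[0,0,0],[0,0,0]], grip=[-1,-1,-1,-1,-1,-1,-1,-1])

```text
clock: 26.65
tool_pos: [0.6122, 0.0389, 0.1736]
eef_rot: [0.803, 0.597, 0.0, 0.0]
contact_force: [-0.7, 0.3, -3.3]
opening: 0.214
finger_force: 40.0
```

Run:
```python
from h import *
ps=[tcp()[1]]
k=r.get_calibration("wrist");w=r.snapshot("wrist");m,c=mask("wrist","outer_lid");ps.append(tcp()[1])
z=ps[0][2]-.1038+.019
print(edge_circle(m,k,z,.0575,[.612,.042]),c)
im=r.snapshot("scene");t,p,q=tcp();ps.append(p);print(np.array(ps).round(4),t["contact_force"],t["clock"])
p=np.mean(ps,0);L=p+q.apply([.003,0,0]);print("lid est",L,"move tool",q.inv().apply(np.array([.6126,.0425,L[2]])-L).round(4))
cv2.imwrite("pics/f7.png",np.hstack([cv2.resize(im[190:290,320:440],(400,333),interpolation=3),cv2.resize(w,(400,333))]))
```

```text
(array([0.6122, 0.0426]), np.float64(37.12), 373) 0.74
[[0.6122 0.0389 0.1736]
 [0.6121 0.0388 0.1734]
 [0.612  0.0389 0.1734]] [ 0.3581735  -0.7712424  -3.76440898] 26.8
lid est [0.6129691  0.04174516 0.17346805] move tool [ 0.0006 -0.0006  0.    ]
```

View pics/f7.png

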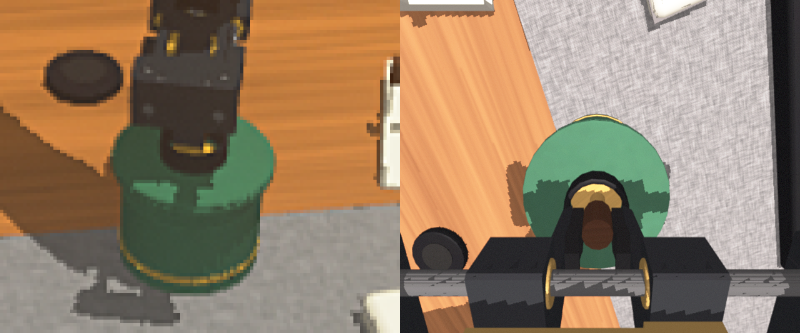

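Request:
play_rows(translation=[[0.0005,0,0.003],[0,0,0.003],[0,0,0.003],[0,0,0.003],[0,0,0.002],[0,0,0]], delta_rot=[[0,0,0],[0,0,0],[0,0,0],[0,0,0],[0,0,0],[0,0,0]], grip=[-1,-1,-1,-1,-1,-1])

```text
clock: 27.55
tool_pos: [0.612, 0.0393, 0.1589]
eef_rot: [0.803, 0.597, -0.0, -0.0]
contact_force: [-0.8, 0.3, -3.5]
opening: 0.216
finger_force: 40.0
```

No side contact; lower the last 3 mm.

Request:
play_rows(translation=[[0,0,0.0015],[0,0,0.001],[0,0,0.001],[0,0,0],[0,0,0]], delta_rot=[[0,0,0],[0,0,0],[0,0,0],[0,0,0],[0,0,0]], grip=[-1,-1,-1,-1,-1])

```text
clock: 28.18
tool_pos: [0.6121, 0.0393, 0.1558]
eef_rot: [0.803, 0.597, -0.0, -0.0]
contact_force: [-0.3, -0.3, -0.5]
opening: 0.211
finger_force: 40.0
```

Request:
play_rows(translation=[[0,0,0.0005],[0,0,0],[0,0,0],[0,0,0],[0,0,0],[0,0,-0.01],[0,0,-0.03],[0,0,-0.04],[0,0,-0.03],[0,0,0],[0,0,0]], delta_rot=[[0,0,0],[0,0,0],[0,0,0],[0,0,0],[0,0,0],[0,0,0],[0,0,0],[0,0,0],[0,0,0],[0,0,0],[0,0,0]], grip=[-1,-0.3,0,0.2,0.4,0.8,1,1,1,1,1])

```text
clock: 29.55
tool_pos: [0.6117, 0.0391, 0.2648]
eef_rot: [0.803, 0.597, -0.001, -0.0]
contact_force: [0.0, -0.0, -1.0]
opening: 0.999
finger_force: 0.0
```

Run:
```python
from h import *
k=r.get_calibration("wrist");w=r.snapshot("wrist");s,p,q=tcp();m,c=mask("wrist","outer_lid")
cs,_=cv2.findContours(m,0,2);cv2.drawContours(m,cs,-1,1,-1);mf=m.astype(float)
print(c,fit(OUT,[(k,mf)],[.6126,.0425,.062,0],(0,1)),fit(OUT,[(k,mf)],[.6126,.0425,.062,0],(0,1,2)),edge_circle(m,k,.071,.0575,[.612,.042]))
ks=r.get_calibration("scene");im=r.snapshot("scene");ms,c2=mask("scene","outer_lid")
if ms is not None:
    cs,_=cv2.findContours(ms,0,2);cv2.drawContours(ms,cs,-1,1,-1)
    print(c2,fit(OUT,[(ks,ms.astype(float))],[.6126,.0425,.062,0],(0,1,2)))
print(s["clock"],p,s["contact_force"])
cv2.imwrite("pics/f8.png",np.hstack([cv2.resize(im[190:290,320:440],(400,333),interpolation=3),cv2.resize(w,(400,333))]))
```

```text
0.69 (array([0.612 , 0.0428]), np.float64(0.03)) (array([0.6118, 0.0422, 0.0575]), np.float64(0.008)) (array([0.612 , 0.0429]), np.float64(0.63), 196)
0.75 (array([0.5702, 0.0518, 0.028 ]), np.float64(0.137))
29.6 [0.61148037 0.03910325 0.26427407] [ 0.10540752 -0.69399541 -0.67563123]
```

View pics/f8.png

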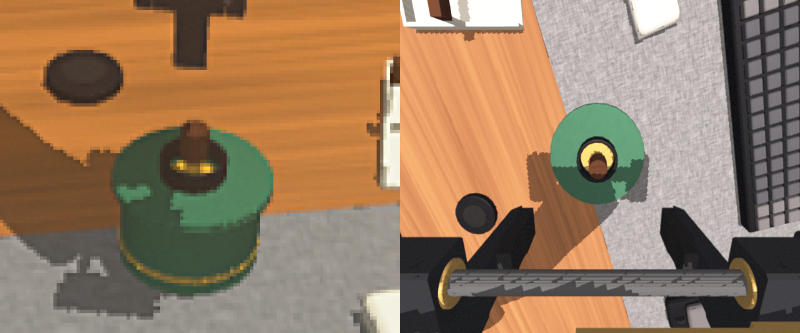

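Request:
play_rows(translation=[[0.0036,0,0.02],[0,0,0.03],[0,0,0.03],[0,0,0.02],[0,0,0.012],[0,0,0.008],[0,0,0.006],[0,0,0],[0,0,0]], delta_rot=[[0,0,0],[0,0,0],[0,0,0],[0,0,0],[0,0,0],[0,0,0],[0,0,0],[0,0,0],[0,0,0]], grip=[1,1,1,1,1,1,1,1,1], squeeze=25)

```text
clock: 30.88
tool_pos: [0.6135, 0.0429, 0.1397]
eef_rot: [0.803, 0.597, 0.0, 0.0]
contact_force: [0.1, -0.4, 0.5]
opening: 1.003
finger_force: 0.0
```

Request:
play_rows(translation=[[0,-0.001,0.0015],[0,0,0],[0,0,0],[0,0,0],[0,0,0],[0,0,0],[0,0,0],[0,0,0],[0,0,0],[0,0,0]], delta_rot=[[0,0,0],[0,0,0],[0,0,0],[0,0,0],[0,0,0],[0,0,0],[0,0,0],[0,0,0],[0,0,0],[0,0,0]], grip=[0.5,0.3,0.2,0.15,0.1,0,-0.1,-0.2,-0.2,-0.2])

```text
clock: 32.12
tool_pos: [0.6123, 0.0431, 0.1377]
eef_rot: [0.803, 0.597, -0.0, -0.0]
contact_force: [0.3, -0.7, 0.8]
opening: 0.542
finger_force: 25.0
```

Request:
play_rows(translation=[[0,0,-0.002],[0,0,-0.004],[0,0,-0.006],[0,0,-0.008],[0,0,-0.01],[0,0,-0.012],[0,0,-0.015],[0,0,-0.015],[0,0,-0.013],[0,0,-0.01],[0,0,-0.005],[0,0,0],[0,0,0],[0,0,0],[0,0,0]], delta_rot=[[0,0,0],[0,0,0],[0,0,0],[0,0,0],[0,0,0],[0,0,0],[0,0,0],[0,0,0],[0,0,0],[0,0,0],[0,0,0],[0,0,0],[0,0,0],[0,0,0],[0,0,0]], grip=[-0.2,-0.2,-0.2,-0.2,-0.2,-0.2,-0.2,-0.2,-0.2,-0.2,-0.2,-0.2,-0.2,-0.2,-0.2])

```text
clock: 34.0
tool_pos: [0.6121, 0.0431, 0.2373]
eef_rot: [0.803, 0.597, -0.0, -0.0]
contact_force: [-0.1, -0.8, -1.9]
opening: 0.538
finger_force: 25.0
```

Run:
```python
from h import *
s,p,q=tcp();print(s["clock"],p,s["contact_force"],s["opening"],s["finger_force"],np.abs(s["qd"]).max())
w=r.snapshot("wrist");im=r.snapshot("scene");k=r.get_calibration("scene")
m,c=mask("scene","tin",[.6126,.0425,.03]);print(c)
if m is not None: print(np.argwhere(m).mean(0)[::-1],m.sum())
cv2.imwrite("pics/f9.png",np.hstack([cv2.resize(im[170:310,290:500],(480,320),interpolation=3),cv2.resize(w,(320,320))]))
```

```text
34.0 [0.61209085 0.04310906 0.23734402] [-0.1364268  -0.79623329 -1.87565893] 0.5380138453052802 24.999795388430357 0.00217769517635508
0.94
[376.12531328 266.0952381 ] 798
```

View pics/f9.png

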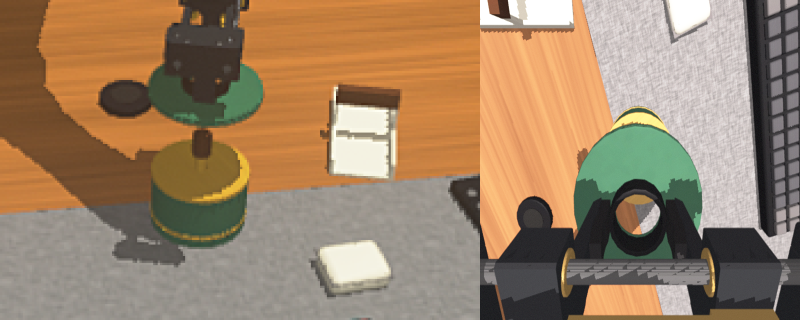

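The outer lid is held level above the knob, at about (205,92) in the scene crop. The brass inner lid sits seated on the tin at (200,170), and the empty tray stands on the desk at (363,135).

```bash
python3 -c "
from plant import r
print(r.finish_job())"
```

```text
the job is handed in; nothing more can be done
None
```

The job is handed in at about 34 s: all four keycaps are in the tin, the tray is back in its place on the desk, the brass inner lid is seated, and the gripper holds the green outer lid level above the knob.

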